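# Hold the preserve bin's lid open with the lifting bar

### The job

Pick up the lifting bar by its blue grip and push its rod through the eye of the red lug on the closed bin lid, until the lug sits about halfway along the rod. Then raise the lid with the bar to 40 degrees open, so that the jars inside can be reached, and finish while still holding it there: keep hold of the bar, with the robot itself not touching the lid or the bin and the lid hanging on the rod alone. Leave the jars and the squash around the bin standing where they are.

Things in the scene. Friction and masses are not known exactly. Their poses are not given: they have to be found in the camera images.
- bin: Fixed open wooden bin, 220 (x) by 260 (y) by 120 mm high, small preserve jars inside. Origin: centre of its underside on the table, z up; its yaw varies. Its +x side carries the lid's hinge, its -x side (roughly towards the robot) is where the lid opens. The lid and lug are carried by this body.
- lid (a joint): Hinge of the lid, rad: 0 = shut (lies level on the bin), grows as the lid opens upward, stop at 1.35; 40 degrees is 0.70. It falls shut by its own weight (plywood, about 0.3 to 0.6 kg) from every angle unless held.
- lid_hinge (a point): Point on the hinge line, middle of the bin's far (+x) rim, 120 mm above the table. The hinge line runs along the bin's y. The lid is a plywood board 10 mm thick, 230 mm from hinge to front edge, 270 mm wide; its underside lies in the hinge line's plane.
- lid_eye (a point): Centre of the round 24 mm eye in the red lug, a steel plate 40 (lid x) by 8 (lid y) mm, 62 mm tall, upright on the lid, mid-width, 30 mm from the front edge. Eye centre: 200 mm from the hinge line, 40 mm above the lid's top face (170 mm above the table when shut). Eye axis = point y, parallel to the hinge line: the rod goes in level from either side. x points to the hinge, z out of the lid.
- bar: Loose lifting bar on the table, 0.1 kg: blue wooden grip 90 (x) by 24 (y) by 30 mm (z); from the middle of its +x end an aluminium rod, 10 mm thick, round-ended, sticks out 100 mm along +x, 15 mm above the underside. Origin: centre of the grip's underside, near its balance point. Lies left or right of the bin, rod pointing away from the robot, yaw within 0.35 rad.
- bar_mid (a point): Middle of the bar's free rod: 95 mm from the bar's origin along its +x, 15 mm above the underside.
- bar_tip (a point): Free end of the rod: 145 mm from the bar's origin along +x, 15 mm above the underside.
- jar_red: Bystander: closed jar of red preserve, 76 mm in diameter, 120 mm high, loose; origin centre of its underside. Beside the bin, on the side where the bar is not.
- jar_yellow: Bystander: closed jar of yellow preserve, 76 mm in diameter, 120 mm high, loose; origin centre of its underside. Farther out on one side of the bin.
- squash: Bystander: tan squash standing upright, 96 mm in diameter, 130 mm high, loose; origin centre of its underside. Farther out on the other side of the bin.
Not all that is in view belongs to the job. There is more than one size of the bar; the job needs the middle-sized.

How it is judged:
By the outcome, as a careful person would: the job done as asked, in the order asked, and still so for the second after the job is handed in, while the arm keeps its last pose, push and grip.
It also fails if it takes over 45 s, if anything falls off the work surface, if the arm or the gripper's body presses on something with over 40 N, if the wrist force passes 120 N, or if a joint passes its speed limit or range.

### The arm

A 6-joint arm with a two-finger parallel gripper is mounted at the origin on the work surface. World frame = base frame: x ahead of the robot, y to its left, z up, the work surface at z = 0. Lengths are in m, angles in degrees, forces in N, time in s.
With the tool pointing down it reaches from about 0.325 to 0.9 m from the base axis. Payload 3.5 kg.
Tool frame: the origin (TCP) lies midway between the tips of the shut fingers; the grasp point (between the pads) lies 19 mm behind it; z points along the fingers, y is the line along which they close (so a half turn about z gives the same grasp; the last joint's range is limited). The gripper opens to 85 mm and grips with 20 to 120 N. Pads are 22 mm wide; open, the fingers measure 114 mm over their backs; the gripper's body (76 mm by 85 mm) begins 54 mm behind the grasp point. The pads swing forward as they close: fully open they stand 13 mm farther back than shut.
Start: joints at [66.841, 15.837, -1.513, 72.651, 0, 84.076], TCP at [0.185, 0.597, 0.195] pointing down, gripper open.
Joint ranges: [-178.77, 178.77], [-48.84, 107.48], [-61.69, 71.31], [-111.58, 123.2], [-90, 87.43], [-180, 180]. Speed limits (degrees/s): [147.25, 147.25, 180, 180, 180, 180].

### API

Orientations are given as [roll, pitch, yaw] about the fixed x, y, z axes, in that order (R = Rz(yaw) Ry(pitch) Rx(roll)).
In Python, from station import robot gives the robot as it stands.
- The arm moves only by the tool jog_arm, never from a script. Its argument "commands" is text: rows parted by semicolons, each of 7 numbers parted by spaces: the shift along the tool's x, y, z in m, then the turn, a rotation vector about the tool's x, y, z in rad, then the closure, from 0 (fully open) to 1 (shut). In form: dx dy dz wx wy wz jaw; .... A call has 1 to 5 rows; each row shifts and turns the commanded pose from where the row before left it, along the tool's axes as they then stand; what a row does not reach is not made up. A row lasts 1/8 s, in which the tool goes at most 62.5 mm and 10.7 degrees, less where a joint would pass 70% of its speed; a pose out of reach is approached as far as the arm can. A call with a gripper value outside its range is refused whole. The fingers move at their own pace and stop on an object; "grip_force" is the grip in N (left out, the last holds). Time passes only in rows, so rows that do not move let the fingers close. It gives the time, the measured TCP pose, the force and the opening at its end, in the units of the state.
- robot.get_state(): the state, without advancing time (a new reading comes with each control period).
- robot.capture(name): name is "side" or "top" or "wrist"; returns a dict with "img" (420x560x3 uint8, red, green, blue), "vertical_fov" (degrees; the focal length in pixels is half the picture's height over the tangent of half this angle, whatever the lens; pixels are square), "cx", "cy" (the principal point, pixels), "distortion" ([k1, k2, p1, p2, k3] as OpenCV has them; the pictures are not rectified), "R" (3x3) and "t" (3): a world point X has camera coordinates R X + t; the wrist camera has in their place "tool_from_camera" (4x4, takes a point from camera to tool coordinates, whose origin is the TCP and whose axes are the flange's). Camera axes: x right, y down, z forward; pixel columns grow to the right and rows downward; lengths in m; the calibration is good to about 2 mm. A picture is of the moment at which its call begins: read the wrist's pose just before it. There is no depth.
- robot.sign_off(): hands the job in, once; it reports no verdict.
The state is a dict: "clock": time; "joints": joint angles; "dq": joint speeds; "tau": joint torques, N m; "tcp_pos": TCP position; "ee_rot": TCP orientation; "ft_force": force on the tool from outside, world axes, zero at the start; "torque": the same for the moment, N m; "opening": finger opening in m.
Only numpy, scipy, OpenCV 4.12 (cv2) and the standard library are available. Lean on these libraries where they do the work, as an engineer would, in place of code of your own. Each camera call takes 0.05 s, during which the arm holds its last target. There are 200 camera calls.

## Working session

There is one attempt and no reset: what is moved stays moved. The work goes in short steps, Python scripts to look and compute and a tool call to move; the robot and the scene stay as the last step left them, time stands still between calls to the robot, and variables do not carry over. Pictures are saved under pics/ and viewed, on a budget of 10 in all, crops included, one or two more only if the job needs it, and the job is handed in when it is done.

Besides the shell and the picture viewer there is one more tool, called by a JSON object that holds its "api" and its "payload", one argument or row to a line. jog_arm: Moves the arm, as the interface text tells. Its arguments: {"type":"object","properties":{"commands":{"type":"string"},"grip_force":{"type":"number"}},"required":["commands"]}

```bash
mkdir -p pics; ls
cat > h.py <<'E'
import numpy as np, cv2, pickle
from station import robot
from scipy.spatial.transform import Rotation as Ro
def snap(n,f):
    s=robot.get_state(); c=robot.capture(n); c['state']=s
    cv2.imwrite(f'pics/{f}.png',c['img'][:,:,::-1]); pickle.dump(c,open(f'pics/{f}.pkl','wb')); return c
def load(f): return pickle.load(open(f'pics/{f}.pkl','rb'))
def K(c):
    f=210/np.tan(np.radians(c['vertical_fov'])/2); return np.array([[f,0,c['cx']],[0,f,c['cy']],[0,0,1]])
def ext(c):
    if 'R' in c and c.get('R') is not None: return np.array(c['R']),np.array(c['t'])
    s=c['state'];T=np.eye(4);T[:3,:3]=Ro.from_euler('xyz',s['ee_rot'],degrees=True).as_matrix();T[:3,3]=s['tcp_pos']
    M=np.linalg.inv(T@np.array(c['tool_from_camera'])); return M[:3,:3],M[:3,3]
def proj(c,X):
    R,t=ext(c); return cv2.projectPoints(np.array(X,float).reshape(-1,3),cv2.Rodrigues(R)[0],t,K(c),np.array(c['distortion'],float))[0][:,0]
def atz(c,uv,z):
    R,t=ext(c); p=cv2.undistortPoints(np.array(uv,float).reshape(-1,1,2),K(c),np.array(c['distortion'],float))[:,0]
    d=np.c_[p,np.ones(len(p))]@R; o=-R.T@t; return o+d*((z-o[2])/d[:,2])[:,None]
E
python3 - <<'E'
from h import *
print(robot.get_state())
a=snap('top','top0');b=snap('side','side0');w=snap('wrist','wr0')
for c in(a,b): R,t=ext(c);print(-R.T@t,c['vertical_fov'])
print(w['tool_from_camera'])
cv2.imwrite('pics/both.png',cv2.resize(np.vstack([a['img'],b['img']])[:,:,::-1],None,fx=.71,fy=.71))
E
```

```text
pics
{'clock': 0.0, 'joints': array([ 6.68412773e+01,  1.58786845e+01, -1.59859787e+00,  7.26515916e+01,
       -9.75178862e-04,  8.40752623e+01]), 'dq': array([ 0.0538604 , -0.05543259, -0.02180021,  0.00095145,  0.04412092,
       -0.03604772]), 'tau': array([-8.06457883e-04, -4.45514560e+01,  2.95201170e+01,  1.65785645e-02,
       -2.18165592e-04, -4.43785169e-07]), 'tcp_pos': array([0.1848452 , 0.59612696, 0.19384898]), 'ee_rot': array([-1.79871714e+02, -1.23326485e-02,  1.62766002e+02]), 'ft_force': array([-0.12541222,  0.83191537,  0.05156989]), 'torque': array([ 0.02487695,  0.01535319, -0.01780332]), 'opening': 0.08555911899219493}
[ 0.33916717 -0.01426332  1.24394801] 56.45891691170913
[0.46138551 1.24985096 1.14905586] 43.95870203334441
[[ 2.82942548e-05 -9.62424138e-01 -2.71550692e-01  6.91779925e-02]
 [ 9.99999997e-01  5.88968639e-06  8.33210117e-05  5.37389161e-04]
 [-7.85908044e-05 -2.71550694e-01  9.62424135e-01 -1.77544423e-01]
 [ 0.00000000e+00  0.00000000e+00  0.00000000e+00  1.00000000e+00]]
```

View pics/top0.png

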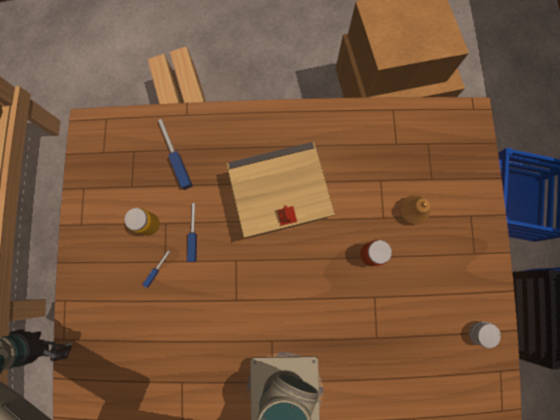

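View pics/side0.png

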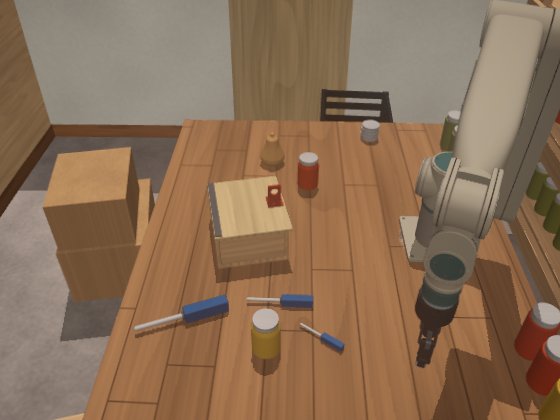

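The top view shows three blue-gripped bars: a large one with its grip at (180,170), a medium one at (192,247) and a small one at (151,278). The bin is at (280,190) with the red lug at (288,215). Yellow jar is at (142,221), red jar at (377,253) and squash at (415,210). I'll measure the bars and enlarge the medium one to confirm it.

Run:
```python
from h import *
c=load('top0'); img=c['img']; hsv=cv2.cvtColor(img,cv2.COLOR_RGB2HSV)
m=cv2.inRange(hsv,(105,120,40),(125,255,255))
n,l,st,ce=cv2.connectedComponentsWithStats(m)
for i in range(1,n):
    if st[i,4]<40 or st[i,0]>450: continue
    p=np.argwhere(l==i)[:,::-1]; W=atz(c,p,0.03)[:,:2]
    r=cv2.minAreaRect((W*1000).astype(np.float32)); print('blue',st[i],ce[i].round(1),np.round(r[0],1),np.round(r[1],1),round(r[2],1))
m=cv2.inRange(hsv,(0,150,60),(6,255,255))|cv2.inRange(hsv,(174,150,60),(180,255,255))
n,l,st,ce=cv2.connectedComponentsWithStats(m)
for i in range(1,n):
    if st[i,4]>20: print('red',st[i],ce[i].round(1),atz(c,ce[i],.17).round(3))
# rod tips by hand, lid corners, objects
print('tips',atz(c,[(160,121),(193.5,204),(168.5,252)],.015).round(3))
print('lid',atz(c,[(229,168),(315,145),(333,214),(243,237)],.125).round(3))
print('tops yj rj sq',atz(c,[(136,219),(379,252),(423,203)],.12).round(3))
crop=lambda c,x,y,w,h,k:cv2.resize(c['img'][y:y+h,x:x+w,::-1],None,fx=k,fy=k,interpolation=cv2.INTER_CUBIC)
A=crop(c,100,150,250,140,3.2); cv2.imwrite('pics/crop1.png',A)
```

```text
blue [174 165  16  22 166] [181.8 175.9] [675.5 316.4] [74.6 28.2] 22.5
blue [188 234   7  27 165] [191.2 247.1] [440.6 280.2] [81.9 19. ] 0.7
blue [144 269  13  18  78] [149.9 277.5] [347.5 409.7] [13.4 57.1] 56.1
red [279 206  17  19 187] [287.7 215.5] [[ 0.511 -0.023  0.17 ]]
tips [[0.871 0.401 0.015]
 [0.58  0.278 0.015]
 [0.427 0.356 0.015]]
lid [[ 0.665  0.147  0.125]
 [ 0.73  -0.111  0.125]
 [ 0.519 -0.155  0.125]
 [ 0.458  0.106  0.125]]
tops yj rj sq [[ 0.519  0.426  0.12 ]
 [ 0.406 -0.284  0.12 ]
 [ 0.546 -0.425  0.12 ]]
```

View pics/crop1.png

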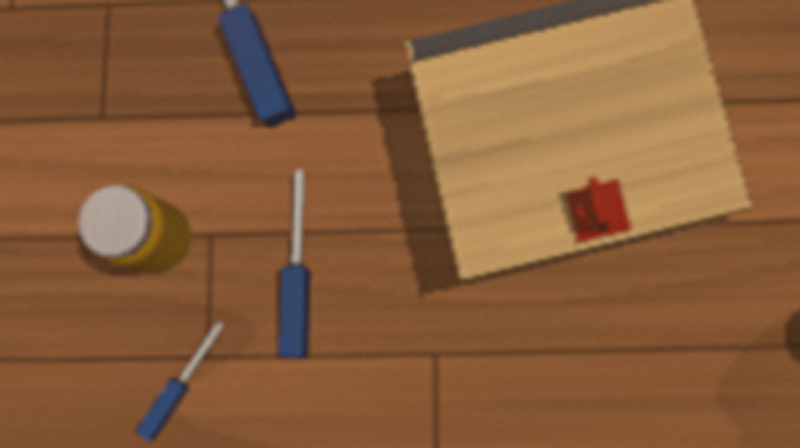

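The medium bar, at crop (293,310), is the one meant: its grip measures about 87 mm and its total length about 190 mm. The others are about 1.4 times and 0.65 times that size. It lies at about (0.436, 0.279) with yaw near 0. Bin yaw is about 13.5° and the eye is near (0.515, -0.02). Next I'll hover over the bar with the camera facing forward.

```bash
cat >> h.py <<'E'
def pose():
    s=robot.get_state(); return np.array(s['tcp_pos']),Ro.from_euler('xyz',s['ee_rot'],degrees=True)
def plan(goal,w,n,jaw,p=None,R=None,split=False):
    """rows to go to goal (world) in n rows, turning total rotvec w (tool axes)"""
    p0,R0=pose(); p=p0 if p is None else p; R=R0 if R is None else R
    g=np.array(goal,float); dw=np.round(np.array(w,float)/n,4); out=[]
    for k in range(n):
        d=np.round(R.inv().apply((g-p)/(n-k)),4); p=p+R.apply(d); R=R*Ro.from_rotvec(dw)
        out.append(' '.join(f'{v:g}' for v in [*d,*dw,jaw]))
    for i in range(0,n,5): print('; '.join(out[i:i+5]))
    print('end',p.round(4),R.as_euler('xyz',degrees=True).round(2)); return p,R
def turn(rpy):
    return (pose()[1].inv()*Ro.from_euler('xyz',rpy,degrees=True)).as_rotvec()
E
python3 - <<'E'
from h import *
plan([.44,.279,.20],[0,0,-np.radians(197.2)],20,0)
E
```

```text
-0.0169 -0.0114 -0.0003 0 0 -0.1721 0; -0.0147 -0.0141 -0.0003 0 0 -0.1721 0; -0.0121 -0.0164 -0.0003 0 0 -0.1721 0; -0.0091 -0.0182 -0.0003 0 0 -0.1721 0; -0.0058 -0.0195 -0.0003 0 0 -0.1721 0
-0.0024 -0.0202 -0.0003 0 0 -0.1721 0; 0.0011 -0.0203 -0.0003 0 0 -0.1721 0; 0.0046 -0.0198 -0.0003 0 0 -0.1721 0; 0.0079 -0.0188 -0.0003 0 0 -0.1721 0; 0.011 -0.0171 -0.0003 0 0 -0.1721 0
0.0138 -0.015 -0.0003 0 0 -0.1721 0; 0.0161 -0.0124 -0.0003 0 0 -0.1721 0; 0.018 -0.0095 -0.0002 0 0 -0.1721 0; 0.0194 -0.0062 -0.0003 0 0 -0.1721 0; 0.0202 -0.0028 -0.0002 0 0 -0.1721 0
0.0203 0.0007 -0.0003 0 0 -0.1721 0; 0.0199 0.0041 -0.0002 0 0 -0.1721 0; 0.0189 0.0075 -0.0003 0 0 -0.1721 0; 0.0174 0.0106 -0.0002 0 0 -0.1721 0; 0.0153 0.0135 -0.0003 0 0 -0.1721 0
end [0.44  0.279 0.2  ] [ 1.799e+02  4.000e-02 -2.000e-02]
```

{"api": "jog_arm", "payload": {
  "commands": "-0.017 -0.0115 0 0 0 -0.172 0; -0.0145 -0.014 0 0 0 -0.172 0; -0.012 -0.0165 0 0 0 -0.172 0; -0.009 -0.018 0 0 0 -0.172 0; -0.006 -0.0195 0 0 0 -0.172 0",
  "grip_force": 100
}}

```text
clock: 0.78
tcp_pos: [0.2491, 0.5169, 0.1946]
ee_rot: [-180.0, -0.0, -147.6]
ft_force: [2.2, -0.5, -0.3]
opening: 0.0851
```

{"api": "jog_arm", "payload": {
  "commands": "-0.0025 -0.02 0 0 0 -0.172 0; 0.001 -0.0205 0 0 0 -0.172 0; 0.0045 -0.02 0 0 0 -0.172 0; 0.008 -0.019 0 0 0 -0.172 0; 0.011 -0.017 0 0 0 -0.172 0"
}}

```text
clock: 1.4
tcp_pos: [0.3131, 0.4376, 0.1946]
ee_rot: [180.0, -0.0, -98.4]
ft_force: [0.7, 0.1, -0.4]
opening: 0.0856
```

{"api": "jog_arm", "payload": {
  "commands": "0.014 -0.015 0 0 0 -0.172 0; 0.016 -0.0125 0 0 0 -0.172 0; 0.018 -0.0095 0 0 0 -0.172 0; 0.0195 -0.006 0 0 0 -0.172 0; 0.02 -0.003 0 0 0 -0.172 0"
}}

```text
clock: 2.02
tcp_pos: [0.3767, 0.3582, 0.1947]
ee_rot: [180.0, 0.0, -49.1]
ft_force: [-0.1, -0.2, -0.2]
opening: 0.085
```

{"api": "jog_arm", "payload": {
  "commands": "0.0205 0.0005 0 0 0 -0.172 0; 0.02 0.004 0 0 0 -0.172 0; 0.019 0.0075 0 0 0 -0.172 0; 0.0175 0.0105 0 0 0 -0.172 0; 0.0155 0.0135 0 0 0 -0.172 0"
}}

```text
clock: 2.65
tcp_pos: [0.4411, 0.2788, 0.1947]
ee_rot: [180.0, 0.0, 0.2]
ft_force: [-0.5, -0.8, 0.1]
opening: 0.0856
```

Run:
```python
from h import *
c=snap('wrist','wr1'); s=c['state'];print(s['clock'],s['tcp_pos'],s['ee_rot'],s['joints'].round(1),s['ft_force'])
hsv=cv2.cvtColor(c['img'],cv2.COLOR_RGB2HSV); m=cv2.inRange(hsv,(105,120,40),(125,255,255))
n,l,st,ce=cv2.connectedComponentsWithStats(m)
for i in range(1,n):
    if st[i,4]<300: continue
    W=atz(c,np.argwhere(l==i)[:,::-1],0.03)[:,:2]; r=cv2.minAreaRect((W*1000).astype(np.float32)); print(st[i],np.round(r[0],1),np.round(r[1],1),round(r[2],1))
print(proj(c,[[.44,.279,.03],[.58,.279,.015]]))
```

```text
2.65 [0.44114043 0.27880017 0.19465477] [1.79985828e+02 3.72785685e-02 1.88255797e-01] [  25.2    5.4  -14.2   70.4    0.  -155. ] [-0.54606655 -0.81589237  0.13370077]
[ 263  143   19   74 1340] [446.2 283.7] [21. 87.] 89.5
[155 229  33  39 421] [357.3 411.6] [15.1 62.3] 56.0
[[275.9186994  185.92301534]
 [276.36197     58.00350799]]
```

View pics/wr1.png

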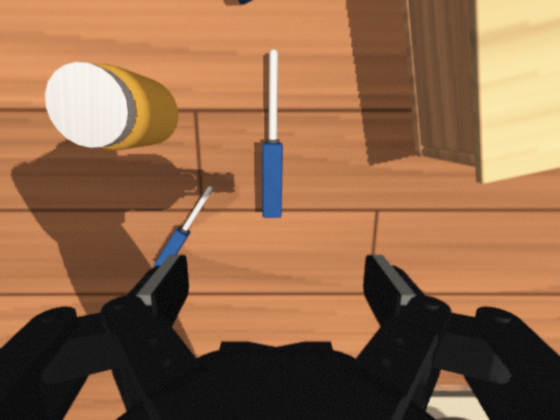

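The wrist view shows the medium bar, with its grip at (272,180) and rod tip at (273,52), straight along x. It's free of the yellow jar at (110,105) and the small bar at (185,225). Now I'll descend and grip.

{"api": "jog_arm", "payload": {
  "commands": "0.001 -0.002 0.03 0 0 0 0.3; 0.001 -0.002 0.04 0 0 0 0.3; 0 0 0.04 0 0 0 0.3; 0 0 0.03 0 0 0 0.3; 0 0 0.02 0 0 0 0.3"
}}

```text
clock: 3.32
tcp_pos: [0.4415, 0.283, 0.033]
ee_rot: [179.9, 0.2, -0.2]
ft_force: [-0.5, -0.3, 0.9]
opening: 0.0596
```

{"api": "jog_arm", "payload": {
  "commands": "0 0 0.018 0 0 0 0.3; 0 0 0.012 0 0 0 0.3; 0 0 0 0 0 0 1; 0 0 0 0 0 0 1; 0 0 0 0 0 0 1",
  "grip_force": 100
}}

```text
clock: 3.95
tcp_pos: [0.4439, 0.2839, 0.0059]
ee_rot: [-180.0, -0.1, -0.1]
ft_force: [-0.4, 0.1, 0.5]
opening: 0.0052
```

{"api": "jog_arm", "payload": {
  "commands": "0 0 0 0 0 0 1; 0 0 0 0 0 0 1; 0 0 -0.02 0 0 0 1; 0 0 -0.03 0 0 0 1; 0 0 -0.03 0 0 0 1"
}}

```text
clock: 4.58
tcp_pos: [0.4428, 0.2833, 0.0857]
ee_rot: [180.0, 0.0, -0.1]
ft_force: [-0.1, 0.2, -0.3]
opening: 0.0002
```

The fingers shut fully, so the grasp missed. I'll look.

Run:
```python
from h import *
c=snap('wrist','wr2'); s=c['state'];print(s['clock'],s['tcp_pos'],s['ee_rot'],s['opening'])
t=snap('top','top2')
im=np.hstack([cv2.resize(c['img'],(480,360)),cv2.resize(t['img'][150:330,110:260],(300,360),interpolation=cv2.INTER_CUBIC)])
cv2.imwrite('pics/v2.png',im[:,:,::-1])
```

```text
4.575 [0.44282758 0.28332699 0.08572087] [ 1.79987828e+02  2.64407852e-02 -1.42903383e-01] 0.00016955387262644232
```

View pics/v2.png

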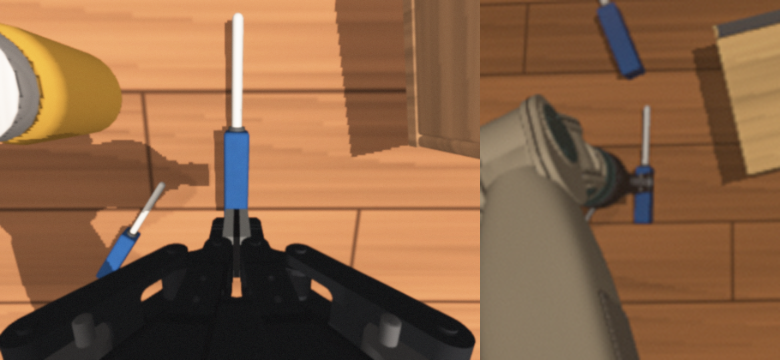

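Run:
```python
from h import *
def blue(c,z,mn):
    hsv=cv2.cvtColor(c['img'],cv2.COLOR_RGB2HSV); m=cv2.inRange(hsv,(100,110,30),(128,255,255))
    n,l,st,ce=cv2.connectedComponentsWithStats(m)
    for i in range(1,n):
        if st[i,4]<mn or st[i,0]>450: continue
        W=atz(c,np.argwhere(l==i)[:,::-1],z)[:,:2]; r=cv2.minAreaRect((W*1000).astype(np.float32)); print(st[i],np.round(r[0],1),np.round(r[1],1),round(r[2],1),W.min(0).round(4),W.max(0).round(4))
for f in('wr1','wr2'):
    c=load(f)
    print(f)
    for z in (.03,.11): print(z); blue(c,z,400)
    p=c['state']['tcp_pos']; print('tcp px',proj(c,[p,p+[0,0,.019],[.443,.283,.03],[.49,.283,.03],[.59,.283,.015]]).round(1))
for f in('top0','top2','side0'):print(f);blue(load(f),.03,60)
c=load('top0');print(atz(c,[(193.5,204)],.015)); c=load('wr1');print(atz(c,[(273,51)],.015)); c=load('wr2');print(atz(c,np.array([(237,14)])*560/480,.015),atz(c,np.array([(237,14)])*560/480,.09))
```

```text
wr1
0.03
[ 263  143   19   74 1347] [446.2 283.7] [21. 87.] 89.5 [0.4027 0.2731] [0.4896 0.2946]
[155 228  33  40 431] [357.8 411.3] [15.3 63.4] 56.0 [0.3341 0.3886] [0.387 0.433]
0.11
[ 263  143   19   74 1347] [461.  282.8] [16.1 66.7] 89.5 [0.4277 0.2747] [0.4943 0.2911]
[155 228  33  40 431] [393.3 380.5] [11.7 48.6] 56.0 [0.3752 0.3631] [0.4157 0.3971]
tcp px [[276.6 235.5]
 [276.7 247.3]
 [272.5 183.4]
 [272.6 142.6]
 [272.7  47.8]]
wr2
0.03
[ 262  153   28   92 2456] [451.8 284.1] [21.8 76.7] 89.1 [0.4135 0.2731] [0.4901 0.2956]
[113 268  50  57 983] [361.8 408.8] [15.9 69.9] 56.4 [0.3347 0.3835] [0.3914 0.4336]
0.11
[ 262  153   28   92 2456] [472.2 284. ] [14.3 50.4] 89.1 [0.4471 0.2768] [0.4974 0.2916]
[113 268  50  57 983] [413.1 365.9] [10.5 46. ] 56.4 [0.3953 0.3493] [0.4326 0.3823]
tcp px [[276.6 235.5]
 [276.7 247.3]
 [276.7 210.8]
 [276.7 153.1]
 [276.4  13.3]]
top0
[170 153  20  34 274] [693.8 325. ] [117.3  29.3] 23.8 [0.6373 0.2905] [0.7498 0.3565]
[188 234   7  27 181] [440.6 280.2] [81.9 19.1] 0.8 [0.3998 0.2702] [0.4815 0.2901]
[144 269  13  18  82] [347.1 410. ] [13.4 58.2] 56.1 [0.3211 0.3905] [0.3735 0.4282]
top2
[170 153  20  34 278] [693.6 325.1] [117.3  29.2] 24.5 [0.6373 0.2905] [0.7498 0.3565]
[188 247   7  14  97] [420.2 280. ] [41.  19.1] 0.7 [0.3998 0.2702] [0.4406 0.2897]
side0
[282 295  30   6 137] [445.4 284.3] [16.3 81.6] 88.8 [0.4046 0.2756] [0.4861 0.2927]
[183 296  44  18 328] [699.6 316.8] [119.3  28.6] 23.3 [0.6415 0.2856] [0.7581 0.3504]
[322 333  22  14  90] [351.3 424.2] [12.3 58.6] 55.5 [0.3243 0.4034] [0.3777 0.4431]
[[0.58028716 0.27800106 0.015     ]]
[[0.58691247 0.28270138 0.015     ]]
[[0.5880637  0.28291712 0.015     ]] [[0.56489371 0.28319472 0.09      ]]
```

The bar hasn't moved (tip still at 0.588, 0.283), so it measures the same in three cameras. I'll go down again with the jaws partly open, check from the side, and only then close.

{"api": "jog_arm", "payload": {
  "commands": "0 0 0 0 0 0 0.4; 0.001 0 0 0 0 0 0.4; 0 0 0.02 0 0 0 0.4; 0 0 0.03 0 0 0 0.4; 0 0 0.025 0 0 0 0.4"
}}

```text
clock: 5.3
tcp_pos: [0.4428, 0.2828, 0.0078]
ee_rot: [179.9, 0.1, -0.1]
ft_force: [-1.1, -0.5, -0.2]
opening: 0.0512
```

{"api": "jog_arm", "payload": {
  "commands": "0 0 0.006 0 0 0 0.4; 0 0 0 0 0 0 0.55; 0 0 0 0 0 0 0.55"
}}

```text
clock: 5.68
tcp_pos: [0.445, 0.2839, 0.0049]
ee_rot: [-180.0, -0.1, -0.1]
ft_force: [0.7, 0.2, 0.2]
opening: 0.0383
```

Run:
```python
from h import *
c=snap('wrist','wr3'); s=c['state'];print(s['clock'],s['tcp_pos'],s['ee_rot'],s['opening'],s['ft_force'])
t=snap('side','side3'); p=s['tcp_pos']; print(proj(t,[p,p+[0,0,.019],[.443,.2835,.03],[.443,.2835,0]]))
im=np.hstack([cv2.resize(c['img'],(400,300)),cv2.resize(t['img'][220:370,240:440],(400,300),interpolation=cv2.INTER_CUBIC)])
cv2.imwrite('pics/v3.png',im[:,:,::-1])
```

```text
5.675 [0.44500914 0.28389796 0.00489192] [-1.79957662e+02 -8.79835317e-02 -1.39421245e-01] 0.03826629949154663 [0.65239474 0.18990646 0.24112134]
[[296.38756747 303.35840367]
 [296.52877173 298.94314889]
 [297.29308795 297.41723961]
 [297.06057815 304.39279235]]
```

View pics/v3.png

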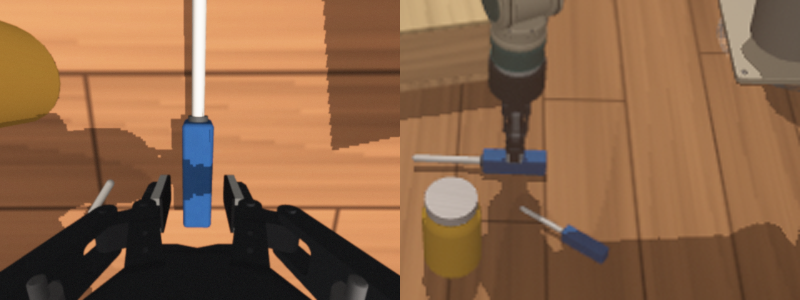

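The fingers straddle the grip correctly, with pads at (165,195) and (232,195) and the grip between them. I'll close gradually.

{"api": "jog_arm", "payload": {
  "commands": "0 0 0.001 0 0 0 0.65; 0 0 0 0 0 0 0.7; 0 0 0 0 0 0 0.75; 0 0 0 0 0 0 0.75",
  "grip_force": 60
}}

```text
clock: 6.28
tcp_pos: [0.4441, 0.2834, 0.003]
ee_rot: [180.0, 0.0, -0.1]
ft_force: [-0.1, -0.5, -0.7]
opening: 0.0212
```

Run:
```python
from h import *
c=snap('wrist','wr4'); s=c['state'];print(s['clock'],s['tcp_pos'],s['ee_rot'],s['opening'],s['ft_force'])
t=snap('side','side4')
im=np.hstack([c['img'][120:400,130:430],cv2.resize(t['img'][260:330,245:345],(400,280),interpolation=cv2.INTER_CUBIC)])
cv2.imwrite('pics/v4.png',im[:,:,::-1])
```

```text
6.275 [0.44406461 0.28344395 0.00302732] [ 1.79997565e+02  7.57335886e-04 -1.37914107e-01] 0.021163673730823458 [-0.12943462 -0.47560601 -0.71313069]
```

View pics/v4.png

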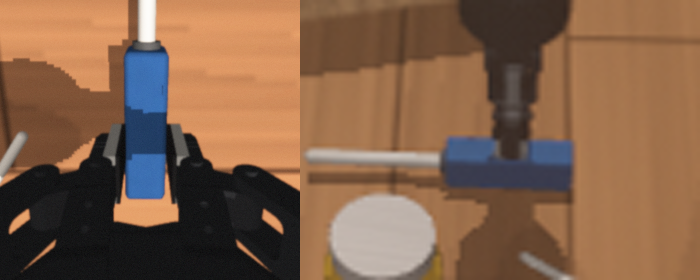

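{"api": "jog_arm", "payload": {
  "commands": "0 0 0 0 0 0 0.8; 0 0 0 0 0 0 0.85; 0 0 0 0 0 0 0.85",
  "grip_force": 100
}}

```text
clock: 6.75
tcp_pos: [0.4441, 0.2835, 0.003]
ee_rot: [180.0, 0.0, -0.1]
ft_force: [0.4, -0.5, -0.2]
opening: 0.0131
```

Run:
```python
from h import *
c=snap('wrist','wr5'); s=c['state'];print(s['clock'],s['tcp_pos'],s['ee_rot'],s['opening'],s['ft_force'])
# intensity profile across pads, row 270 : print blue extents and pads
for f in ('wr4','wr5'):
    im=load(f)['img']; hsv=cv2.cvtColor(im,cv2.COLOR_RGB2HSV); m=cv2.inRange(hsv,(100,110,30),(128,255,255))
    for r in (180,260,300): x=np.flatnonzero(m[r]); print(f,r,x.min(),x.max(),im[r,240:310:5].mean(1).round())
```

```text
6.75 [0.44407463 0.28347081 0.00300091] [ 1.79998175e+02  1.27633360e-03 -1.37345782e-01] 0.013120193114035816 [ 0.40530611 -0.52375132 -0.1755324 ]
wr4 180 255 297 [ 95.  92.  91.  92. 119. 115. 116. 119. 124. 120. 122. 114. 159. 162.]
wr4 260 255 296 [95. 93. 21. 32. 65. 64. 66. 65. 63. 62. 64. 44. 19. 90.]
wr4 300 256 293 [ 15.  21.  18. 105. 112. 113. 114. 115. 116. 117. 118. 157.  26.  30.]
wr5 180 255 297 [ 92.  94.  93.  88. 115. 118. 120. 123. 120. 120. 121. 111. 158. 160.]
wr5 260 263 288 [24. 26. 92. 91. 16. 64. 67. 65. 63. 62. 17. 91. 91. 59.]
wr5 300 261 290 [ 18.  17.  20.  23.  24. 113. 115. 112. 113. 116.  38.  28.  20.  20.]
```

Run:
```python
from h import *
from scipy.optimize import minimize_scalar
for f,r,x0,x1 in (('wr5',180,254.5,297.5),('wr4',180,254.5,297.5)):
    c=load(f)
    for dz in (0,.01,.02,.025,.03):
        a,b=atz(c,[(x0,r),(x1,r)],.03-dz); print(f,dz,(abs(a-b)[1]*1000).round(1))
# bar length: grip front end & tip seen in wr1
for f,g,t in(('wr1',(272.5,142.5),(273,51)),('wr2',(276,152.5),(276.5,15.5))):
    c=load(f)
    for dz in (0,.02,.03): print(f,dz,atz(c,[g],.03-dz)[0,0].round(4),atz(c,[t],.015-dz)[0,0].round(4))
# where tips should be: TCP px
c=load('wr5');p=c['state']['tcp_pos'];print([proj(c,[p+[0,s*.0065,dz] for s in(-1,1)]).round(0).tolist() for dz in(0,.01,.02,.03)])
```

```text
wr5 0 22.2
wr5 0.01 23.7
wr5 0.02 25.2
wr5 0.025 25.9
wr5 0.03 26.7
wr4 0 22.2
wr4 0.01 23.7
wr4 0.02 25.2
wr4 0.025 25.9
wr4 0.03 26.7
wr1 0 0.4901 0.5869
wr1 0.02 0.489 0.5912
wr1 0.03 0.4884 0.5934
wr2 0 0.4904 0.5886
wr2 0.02 0.4887 0.5948
wr2 0.03 0.4878 0.5979
[[[287.0, 235.0], [266.0, 235.0]], [[287.0, 241.0], [266.0, 241.0]], [[288.0, 248.0], [265.0, 248.0]], [[289.0, 255.0], [265.0, 255.0]]]
```

The pads have closed over the top of the grip, so the real tips sit about 2 cm higher than I took the TCP to be; rod length and grip width in the wrist view also suggest a 1 cm bias. I'll reopen and feel my way down in small steps, watching the force.

{"api": "jog_arm", "payload": {
  "commands": "0 0 0 0 0 0 0.4; 0 0 0 0 0 0 0.4; 0 0 0.005 0 0 0 0.4; 0 0 0.003 0 0 0 0.4; 0 0 0 0 0 0 0.4"
}}

```text
clock: 7.42
tcp_pos: [0.4436, 0.2833, -0.0055]
ee_rot: [180.0, 0.1, -0.1]
ft_force: [0.0, 0.2, 0.9]
opening: 0.0511
```

{"api": "jog_arm", "payload": {
  "commands": "0 0 0.003 0 0 0 0.4; 0 0 0.003 0 0 0 0.4; 0 0 0 0 0 0 0.4"
}}

```text
clock: 7.8
tcp_pos: [0.4438, 0.2833, -0.0113]
ee_rot: [180.0, 0.0, -0.1]
ft_force: [-0.9, -0.1, -0.0]
opening: 0.0511
```

{"api": "jog_arm", "payload": {
  "commands": "0 0 0.003 0 0 0 0.4; 0 0 0.002 0 0 0 0.4; 0 0 0 0 0 0 0.4"
}}

```text
clock: 8.18
tcp_pos: [0.4439, 0.2834, -0.0162]
ee_rot: [180.0, 0.0, -0.1]
ft_force: [-0.1, 0.6, -0.4]
opening: 0.0515
```

{"api": "jog_arm", "payload": {
  "commands": "0 0 0 0 0 0 0.65; 0 0 0 0 0 0 0.75; 0 0 0 0 0 0 0.85; 0 0 0 0 0 0 0.85"
}}

```text
clock: 8.68
tcp_pos: [0.4443, 0.2837, -0.0154]
ee_rot: [-180.0, -0.0, -0.1]
ft_force: [-1.0, -0.3, 4.5]
opening: 0.0209
```

The jaws stopped at 21 mm, so the bar is gripped. I'll tighten the grip and lift.

{"api": "jog_arm", "payload": {
  "commands": "0 0 0 0 0 0 1; 0 0 0 0 0 0 1; 0 0 -0.02 0 0 0 1; 0 0 -0.04 0 0 0 1; 0 0 -0.04 0 0 0 1",
  "grip_force": 120
}}

```text
clock: 9.3
tcp_pos: [0.4433, 0.283, 0.084]
ee_rot: [179.9, 0.1, -0.1]
ft_force: [-0.1, -0.1, -0.3]
opening: 0.0202
```

Run:
```python
from h import *
c=snap('wrist','wr6'); s=c['state'];print(s['clock'],s['tcp_pos'],s['ee_rot'],s['opening'],s['ft_force'])
t=snap('side','side6')
im=np.hstack([cv2.resize(c['img'],(400,300)),cv2.resize(t['img'][220:370,240:440],(400,300),interpolation=cv2.INTER_CUBIC)])
cv2.imwrite('pics/v6.png',im[:,:,::-1])
```

```text
9.3 [0.44325582 0.28300991 0.08401686] [ 1.79947473e+02  9.47548082e-02 -1.38337983e-01] 0.020230908163323524 [-0.06694002 -0.08768519 -0.25922943]
```

View pics/v6.png

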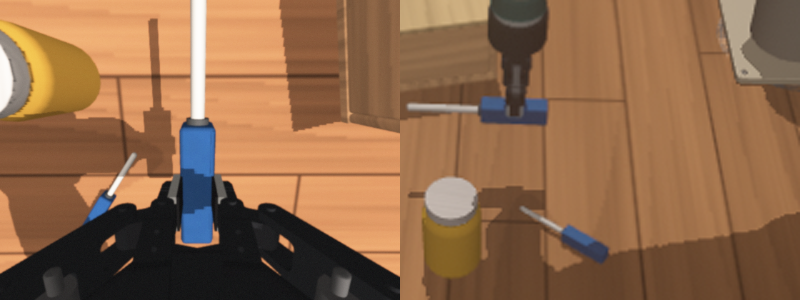

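The bar is lifted level and gripped (8 pictures so far). Next: rise, turn to yaw -76.5°, and hover over the lug so the wrist camera sees rod and lug together.

Run:
```python
from h import *
p,R=pose(); q=p+[0,0,.1]
plan([.501,.038,.23],[0,0,np.radians(76.4)],10,1,q,R)
```

```text
0.0054 0.0247 -0.0042 0 0 0.1333 1; 0.0086 0.0238 -0.0042 0 0 0.1333 1; 0.0117 0.0224 -0.0042 0 0 0.1333 1; 0.0146 0.0206 -0.0042 0 0 0.1333 1; 0.0172 0.0185 -0.0042 0 0 0.1333 1
0.0195 0.0161 -0.0042 0 0 0.1333 1; 0.0215 0.0133 -0.0043 0 0 0.1333 1; 0.0231 0.0103 -0.0042 0 0 0.1333 1; 0.0242 0.0072 -0.0043 0 0 0.1333 1; 0.025 0.0039 -0.0042 0 0 0.1333 1
end [0.501 0.038 0.23 ] [-1.795e+02  1.000e-01 -7.651e+01]
```

{"api": "jog_arm", "payload": {
  "commands": "0 0 -0.05 0 0 0 1; 0 0 -0.05 0 0 0 1; 0.0055 0.0245 -0.0042 0 0 0.133 1; 0.0085 0.024 -0.0042 0 0 0.133 1; 0.0115 0.0225 -0.0042 0 0 0.133 1"
}}

```text
clock: 10.02
tcp_pos: [0.4592, 0.2083, 0.1952]
ee_rot: [179.9, 0.1, -23.2]
ft_force: [0.3, 0.5, -0.7]
opening: 0.0204
```

{"api": "jog_arm", "payload": {
  "commands": "0.0145 0.0205 -0.0042 0 0 0.133 1; 0.017 0.0185 -0.0042 0 0 0.133 1; 0.0195 0.016 -0.0042 0 0 0.133 1; 0.0215 0.0135 -0.0042 0 0 0.133 1; 0.023 0.0105 -0.0042 0 0 0.133 1"
}}

```text
clock: 10.65
tcp_pos: [0.4856, 0.0851, 0.2159]
ee_rot: [179.9, 0.1, -61.4]
ft_force: [0.6, 0.1, -1.2]
opening: 0.0202
```

{"api": "jog_arm", "payload": {
  "commands": "0.024 0.007 -0.0042 0 0 0.133 1; 0.025 0.004 -0.0042 0 0 0.133 1; 0 0 0 0 0 0 1"
}}

```text
clock: 11.02
tcp_pos: [0.497, 0.0356, 0.2247]
ee_rot: [179.9, 0.0, -76.5]
ft_force: [0.7, 0.5, -1.0]
opening: 0.0204
```

Run:
```python
from h import *
c=snap('wrist','wr7'); s=c['state'];print(s['clock'],s['tcp_pos'],s['ee_rot'],s['opening'],s['ft_force'],s['joints'].round(1))
```

```text
11.025 [0.49700084 0.03564087 0.22470864] [ 1.79912820e+02  1.65308000e-02 -7.64533627e+01] 0.02036494752614017 [ 0.66999278  0.49020627 -0.96878673] [  -3.3    2.1  -14.1   73.9   -0.  -106.9]
```

View pics/wr7.png

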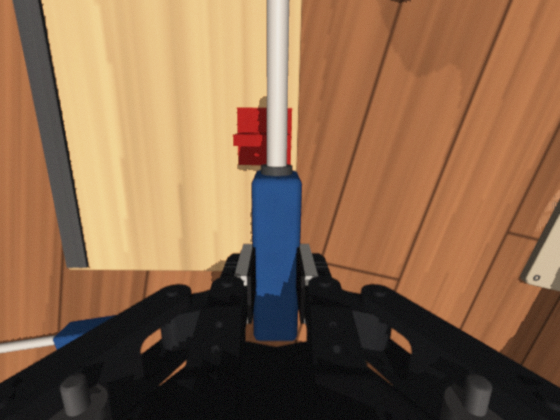

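The wrist view shows the rod at column 277 above the lug. The lug's base spans (237–292, 108–165), and the upright plate is a strip near row 140 starting at column 234. Edges now, numerically.

Run:
```python
from h import *
c=load('wr7'); im=c['img']; hsv=cv2.cvtColor(im,cv2.COLOR_RGB2HSV)
m=cv2.inRange(hsv,(0,170,50),(7,255,255))|cv2.inRange(hsv,(173,170,50),(180,255,255))
for r in range(102,172,3):
    x=np.flatnonzero(m[r,200:340])+200
    print(r,(x.min(),x.max(),len(x)) if len(x) else '', [int(im[r,k,0]) for k in (240,247,255,262,290)])
print('row140 R',im[138,228:242].tolist(),im[138,285:300,0].tolist())
# front edge of lid: lid (light yellow) -> floor, rows
L=cv2.inRange(hsv,(14,60,150),(30,170,255))
for r in (10,30,50,70,90,180,220): x=np.flatnonzero(L[r]); print('lid',r,x.min(),x.max())
for k in (100,140,180,210): y=np.flatnonzero(L[:,k]); print('lidcol',k,y.min(),y.max())
for r in (5,40,80,120,160): # rod edges
    x=np.flatnonzero((hsv[r,255:300,1]<60)&(hsv[r,255:300,2]>90))+255; print('rod',r,x.min(),x.max())
B=cv2.inRange(hsv,(105,120,30),(128,255,255)); ys=np.flatnonzero(B[:,276]);print('grip rows',ys.min(),ys.max());x=np.flatnonzero(B[200]);print(x.min(),x.max())
```

```text
102  [234, 227, 235, 142, 233]
105  [232, 226, 236, 142, 232]
108 (np.int64(238), np.int64(289), 29) [188, 186, 192, 111, 199]
111 (np.int64(238), np.int64(291), 32) [179, 180, 180, 102, 181]
114 (np.int64(238), np.int64(291), 32) [180, 179, 181, 103, 181]
117 (np.int64(238), np.int64(291), 32) [185, 178, 181, 99, 180]
120 (np.int64(238), np.int64(290), 31) [183, 176, 177, 99, 183]
123 (np.int64(238), np.int64(290), 31) [181, 177, 180, 100, 185]
126 (np.int64(238), np.int64(290), 31) [179, 178, 176, 100, 181]
129 (np.int64(238), np.int64(290), 31) [179, 181, 178, 97, 184]
132 (np.int64(238), np.int64(290), 31) [148, 140, 153, 88, 189]
135 (np.int64(234), np.int64(290), 35) [168, 162, 163, 113, 184]
138 (np.int64(234), np.int64(290), 35) [177, 181, 177, 127, 188]
141 (np.int64(234), np.int64(290), 35) [177, 177, 181, 110, 192]
144 (np.int64(234), np.int64(290), 35) [180, 178, 180, 105, 190]
147 (np.int64(238), np.int64(290), 31) [141, 109, 114, 96, 186]
150 (np.int64(238), np.int64(290), 32) [124, 101, 99, 98, 191]
153 (np.int64(238), np.int64(289), 31) [106, 100, 146, 99, 195]
156 (np.int64(239), np.int64(289), 30) [102, 100, 124, 99, 194]
159 (np.int64(239), np.int64(289), 30) [102, 99, 97, 100, 198]
162 (np.int64(239), np.int64(289), 30) [100, 99, 99, 99, 200]
165  [126, 123, 124, 55, 86]
168  [142, 141, 146, 49, 53]
171  [231, 218, 196, 47, 50]
row140 R [[233, 196, 140], [233, 196, 137], [233, 195, 137], [234, 198, 138], [228, 177, 124], [197, 104, 72], [181, 47, 40], [176, 36, 33], [175, 34, 31], [178, 38, 34], [178, 37, 34], [177, 39, 33], [177, 37, 32], [178, 37, 33]] [162, 152, 169, 179, 180, 188, 205, 228, 235, 235, 233, 216, 167, 154, 157]
lid 10 43 301
lid 30 48 301
lid 50 51 300
lid 70 54 299
lid 90 58 299
lid 180 75 252
lid 220 81 559
lidcol 100 0 270
lidcol 140 0 270
lidcol 180 0 270
lidcol 210 0 268
rod 5 267 288
rod 40 267 287
rod 80 267 286
rod 120 267 286
rod 160 267 285
grip rows 177 339
253 300
```

Run:
```python
from h import *
c=load('wr7'); k=K(c); print(k[0,0],c['cx'],c['cy'],c['distortion'])
T=np.array(c['tool_from_camera'])
def ray(uv):
    p=cv2.undistortPoints(np.array(uv,float).reshape(-1,1,2),k,np.array(c['distortion'],float))[:,0]; return np.c_[p,np.ones(len(p))]@T[:3,:3].T
def at(uv,z):
    d=ray(uv); return T[:3,3]+d*((z-T[2,3])/d[:,2])[:,None]
f=lambda a:(a*1000).round(1).tolist()
for z in(-.03,-.025,-.02,-.0155,-.01): print('rod',z,f(at([(266.5,5),(288.5,5),(266.5,120),(286.7,120),(266.5,160),(285.7,160)],z)[:,:2]),'gripfront',f(at([(276,177)],z-.015)[0]),'w',f(at([(252.5,200),(300.5,200)],z-.015)[:,1]))
for z in(.02,.03,.04,.05,.06): print('plate',z,f(at([(233.3,140),(291.2,140),(233.3,133.5),(233.3,146.5)],z)[:,:2]))
for z in(.09,.1,.11,.12): print('lid',z,f(at([(301.5,10),(301,30),(299.8,90),(140,270.5),(100,270.5),(210,269),(43,10),(75,180)],z)[:,:2]))
```

```text
294.70669073223877 275.58824371861164 207.76597865541794 [0.00845786 0.         0.         0.         0.        ]
rod -0.03 [[118.0, -3.9], [118.0, 5.7], [70.2, -4.3], [70.2, 5.4], [51.2, -4.5], [51.2, 5.1]] gripfront [45.2, 0.3, -45.0] w [-10.6, 11.6]
rod -0.025 [[119.6, -4.0], [119.6, 5.9], [70.3, -4.4], [70.3, 5.6], [50.6, -4.6], [50.6, 5.3]] gripfront [44.4, 0.3, -40.0] w [-11.0, 12.1]
rod -0.02 [[121.3, -4.2], [121.3, 6.0], [70.4, -4.6], [70.4, 5.7], [50.0, -4.8], [50.0, 5.4]] gripfront [43.5, 0.3, -35.0] w [-11.5, 12.5]
rod -0.0155 [[122.9, -4.3], [122.9, 6.2], [70.4, -4.7], [70.4, 5.9], [49.5, -4.9], [49.5, 5.6]] gripfront [42.7, 0.3, -30.5] w [-11.8, 12.9]
rod -0.01 [[124.7, -4.4], [124.7, 6.4], [70.5, -4.9], [70.5, 6.1], [48.9, -5.1], [48.9, 5.8]] gripfront [41.8, 0.3, -25.0] w [-12.3, 13.4]
plate 0.02 [[58.4, -27.6], [58.4, 10.3], [62.5, -27.4], [54.2, -27.8]]
plate 0.03 [[57.9, -29.0], [57.9, 10.8], [62.3, -28.8], [53.5, -29.2]]
plate 0.04 [[57.4, -30.4], [57.4, 11.3], [62.0, -30.2], [52.9, -30.6]]
plate 0.05 [[57.0, -31.8], [57.0, 11.8], [61.7, -31.6], [52.2, -32.0]]
plate 0.06 [[56.5, -33.2], [56.5, 12.3], [61.4, -33.0], [51.5, -33.4]]
lid 0.09 [[155.1, 20.5], [141.2, 20.5], [96.3, 20.5], [-72.6, -135.7], [-72.5, -175.6], [-71.0, -65.6], [154.5, -183.1], [19.1, -183.6]]
lid 0.1 [[158.4, 21.3], [143.9, 21.2], [97.3, 21.3], [-77.8, -140.8], [-77.8, -182.1], [-76.2, -68.1], [157.7, -190.0], [17.2, -190.5]]
lid 0.11 [[161.6, 22.0], [146.6, 22.0], [98.4, 22.0], [-83.1, -145.9], [-83.0, -188.7], [-81.4, -70.5], [160.9, -196.8], [15.4, -197.3]]
lid 0.12 [[164.9, 22.8], [149.4, 22.7], [99.4, 22.8], [-88.4, -151.0], [-88.3, -195.3], [-86.6, -73.0], [164.1, -203.7], [13.6, -204.2]]
```

Lid and lug edges come out parallel to the rod within 0.5°. In the tool frame the lug is at x = 58, y = -9 mm, with its plate top at z ≈ 31 mm by apparent width; the rod's z is about -22 mm. I'll centre sideways and back off 60 mm, using the parallax to settle the depth.

{"api": "jog_arm", "payload": {
  "commands": "-0.02 -0.005 0 0 0 0 1; -0.02 -0.005 0 0 0 0 1; -0.02 0 0 0 0 0 1; 0 0 0 0 0 0 1"
}}

```text
clock: 11.58
tcp_pos: [0.4915, 0.0991, 0.225]
ee_rot: [179.9, 0.0, -76.1]
ft_force: [-0.1, -0.8, -1.0]
opening: 0.0199
```

```bash
cat >> h.py <<'E'
def tray(c,uv):
    T=np.array(c['tool_from_camera']); p=cv2.undistortPoints(np.array(uv,float).reshape(-1,1,2),K(c),np.array(c['distortion'],float))[:,0]
    return T[:3,3],np.c_[p,np.ones(len(p))]@T[:3,:3].T
def attool(c,uv,z):
    o,d=tray(c,uv); return o+d*((z-o[2])/d[:,2])[:,None]
E
python3 - <<'E'
from h import *
c=snap('wrist','wr8'); s=c['state'];a=load('wr7')['state'];print(s['clock'],s['tcp_pos'],s['ee_rot'],s['opening'])
R=Ro.from_euler('xyz',s['ee_rot'],degrees=True); print('shift tool mm',R.inv().apply(s['tcp_pos']-a['tcp_pos'])*1000)
im=c['img'];hsv=cv2.cvtColor(im,cv2.COLOR_RGB2HSV)
m=cv2.inRange(hsv,(0,170,50),(7,255,255))|cv2.inRange(hsv,(173,170,50),(180,255,255))
for r in range(0,90,2):
    x=np.flatnonzero(m[r,200:350])+200
    if len(x): print(r,x.min(),x.max(),im[r,250,:].tolist(),im[r,297].tolist())
r=load('wr7')['img']; print([ (k,r[k,240].tolist()) for k in range(128,150)])
E
```

```text
11.575 [0.49149833 0.09912975 0.22497244] [ 1.79895938e+02  3.69437342e-02 -7.61040653e+01] 0.019882984437558378
shift tool mm [-62.9524104   -9.90554892  -0.24120004]
26 247 304 [192, 43, 37] [201, 73, 54]
28 248 305 [189, 38, 34] [195, 42, 40]
30 247 305 [192, 41, 36] [194, 42, 37]
32 247 304 [192, 41, 37] [194, 41, 36]
34 246 306 [190, 38, 36] [194, 38, 33]
36 246 306 [190, 41, 35] [196, 41, 38]
38 246 306 [190, 40, 36] [194, 41, 37]
40 246 306 [186, 38, 33] [198, 45, 40]
42 246 306 [188, 38, 34] [195, 42, 37]
44 246 306 [189, 41, 37] [194, 41, 37]
46 246 305 [125, 24, 21] [177, 37, 32]
48 247 304 [61, 12, 10] [77, 15, 13]
50 248 304 [63, 13, 10] [61, 6, 10]
52 248 303 [62, 11, 11] [62, 14, 16]
54 248 303 [62, 10, 7] [64, 13, 12]
56 247 303 [71, 16, 13] [64, 14, 15]
58 248 303 [101, 24, 21] [63, 12, 9]
60 248 303 [112, 21, 18] [63, 12, 12]
62 248 303 [105, 23, 19] [64, 15, 11]
64 248 303 [130, 29, 25] [99, 18, 16]
66 248 303 [176, 36, 33] [185, 38, 34]
68 247 303 [143, 27, 25] [180, 38, 34]
70 248 303 [135, 32, 27] [130, 28, 26]
72 248 303 [129, 26, 21] [164, 34, 30]
74 248 303 [112, 24, 22] [173, 38, 33]
76 248 303 [108, 21, 18] [183, 37, 33]
78 248 303 [109, 23, 20] [188, 42, 37]
80 248 302 [107, 23, 20] [188, 40, 36]
82 248 302 [105, 19, 17] [190, 38, 37]
84 248 302 [106, 23, 21] [190, 39, 35]
86 248 302 [108, 23, 21] [192, 43, 38]
88 248 302 [108, 24, 21] [189, 40, 35]
[(128, [180, 37, 34]), (129, [179, 37, 32]), (130, [179, 36, 32]), (131, [174, 38, 33]), (132, [148, 30, 27]), (133, [122, 23, 22]), (134, [144, 31, 30]), (135, [168, 37, 31]), (136, [175, 36, 34]), (137, [178, 38, 35]), (138, [177, 37, 32]), (139, [177, 33, 31]), (140, [178, 37, 34]), (141, [177, 36, 32]), (142, [179, 37, 34]), (143, [178, 36, 31]), (144, [180, 39, 36]), (145, [174, 34, 29]), (146, [165, 35, 31]), (147, [141, 29, 25]), (148, [129, 29, 23]), (149, [125, 26, 20])]
```

Run:
```python
from h import *
from scipy.optimize import brentq
a,b=load('wr7'),load('wr8')
for _ in range(3): print(robot.get_state()['tcp_pos'],robot.get_state()['ee_rot'])
for s in (.060,.0615,.063):
    for r1,r2 in((146.7,46.3),(133.5,33.3)):
        g=lambda z: attool(b,[(247,r2)],z)[0,0]-attool(a,[(240,r1)],z)[0,0]-s
        z=brentq(g,-.05,.2); print(s,r1,round(z,4),attool(b,[(247,r2)],z)[0].round(4))
for z in(.02,.03,.04): print('plate',z,(attool(b,[(245.4,40),(306.8,40)],z)[:,1]*1000).round(1))
hsv=cv2.cvtColor(b['img'],cv2.COLOR_RGB2HSV)
L=cv2.inRange(hsv,(14,60,150),(30,170,255)); e=[(np.flatnonzero(L[r]).max()+.5,r) for r in(4,20,50,80,100,130)];print(e,(attool(b,e,.095)[:,:2]*1000).round(1).tolist())
e=[(k,np.flatnonzero(L[:,k]).max()+.5) for k in(120,160,200,230)];print(e,(attool(b,e,.095)[:,:2]*1000).round(1).tolist())
for r in(4,60,120):
    x=np.flatnonzero((hsv[r,255:300,1]<60)&(hsv[r,255:300,2]>90))+255; print('rod',(attool(b,[((x.min()+x.max())/2,r)],-.022)*1000).round(1),x.max()-x.min()+1)
```

```text
[0.49183857 0.0983868  0.22515676] [ 1.79916483e+02  4.50370413e-03 -7.61666562e+01]
[0.49183857 0.0983868  0.22515676] [ 1.79916483e+02  4.50370413e-03 -7.61666562e+01]
[0.49183857 0.0983868  0.22515676] [ 1.79916483e+02  4.50370413e-03 -7.61666562e+01]
0.06 146.7 0.0225 [ 0.1139 -0.0174  0.0225]
0.06 133.5 0.0276 [ 0.1223 -0.0176  0.0276]
0.0615 146.7 0.0275 [ 0.1151 -0.0178  0.0275]
0.0615 133.5 0.0328 [ 0.1237 -0.0181  0.0328]
0.063 146.7 0.0325 [ 0.1162 -0.0183  0.0325]
0.063 133.5 0.0379 [ 0.125  -0.0185  0.0379]
plate 0.02 [-18.   18.7]
plate 0.03 [-19.   19.7]
plate 0.04 [-19.9  20.6]
[(np.float64(313.5), 4), (np.float64(313.5), 20), (np.float64(311.5), 50), (np.float64(310.5), 80), (np.float64(309.5), 100), (np.float64(307.5), 130)] [[160.9, 30.4], [149.7, 30.8], [127.8, 29.9], [104.8, 29.9], [88.7, 29.5], [63.5, 28.5]]
[(120, np.float64(210.5)), (160, np.float64(210.5)), (200, np.float64(211.5)), (230, np.float64(211.5))] [[-11.5, -149.5], [-11.5, -111.2], [-12.5, -72.8], [-12.5, -43.9]]
rod [[121.1   0.9 -22. ]] 22
rod [[ 97.9   0.7 -22. ]] 21
rod [[ 70.3   0.5 -22. ]] 20
```

Parallax puts the plate top at z ≈ 33 mm, so the eye is at ≈ 55 mm, and the rod is at -17 to -22 mm. Height bookkeeping from the table suggests about 85 mm of descent, so I'll take 78 mm; the eye has ±7 mm of play. Laterally the rod is within 1 mm of the lug's centre. I'll back off 45 mm, descend, and feel my way in.

{"api": "jog_arm", "payload": {
  "commands": "-0.022 0 0 0 0 0 1; -0.023 0 0 0 0 0 1; 0 -0.0005 0.026 0 0 0 1; 0 0 0.026 0 0 0 1; 0 0 0.026 0 0 0 1"
}}

```text
clock: 12.25
tcp_pos: [0.4825, 0.1411, 0.1469]
ee_rot: [180.0, -0.0, -76.3]
ft_force: [0.1, -0.5, -1.1]
opening: 0.0203
```

{"api": "jog_arm", "payload": {
  "commands": "0.005 0 0 0 0 0 1; 0.005 0 0 0 0 0 1; 0.003 0 0 0 0 0 1; 0.003 0 0 0 0 0 1; 0 0 0 0 0 0 1"
}}

```text
clock: 12.88
tcp_pos: [0.4868, 0.1256, 0.1486]
ee_rot: [-179.9, -0.0, -76.4]
ft_force: [0.1, -0.7, -0.8]
opening: 0.0202
```

{"api": "jog_arm", "payload": {
  "commands": "0.002 0 0 0 0 0 1; 0.002 0 0 0 0 0 1; 0.002 0 0 0 0 0 1; 0.002 0 0 0 0 0 1; 0 0 0 0 0 0 1"
}}

```text
clock: 13.5
tcp_pos: [0.4882, 0.1178, 0.1479]
ee_rot: [180.0, -0.0, -76.4]
ft_force: [0.2, 0.3, -1.5]
opening: 0.0202
```

{"api": "jog_arm", "payload": {
  "commands": "0.003 0 0 0 0 0 1; 0.003 0 0 0 0 0 1; 0.003 0 0 0 0 0 1; 0 0 0 0 0 0 1"
}}

```text
clock: 14.0
tcp_pos: [0.4905, 0.1088, 0.148]
ee_rot: [-180.0, -0.0, -76.4]
ft_force: [0.0, -0.1, -2.5]
opening: 0.0198
```

No axial force with the tip past the plate's far face, so the rod is in. On to the halfway point.

{"api": "jog_arm", "payload": {
  "commands": "0.007 0 0 0 0 0 1; 0.008 0 0 0 0 0 1; 0.008 0 0 0 0 0 1; 0.008 0 0 0 0 0 1; 0.006 0 0 0 0 0 1"
}}

```text
clock: 14.62
tcp_pos: [0.4991, 0.0728, 0.1479]
ee_rot: [180.0, 0.0, -76.4]
ft_force: [-1.5, 0.7, -1.8]
opening: 0.0201
```

Run:
```python
from h import *
c=snap('wrist','wr9'); s=c['state'];print(s['clock'],s['tcp_pos'],s['ee_rot'],s['opening'],s['ft_force'],s['torque'])
t=snap('side','side9')
im=np.hstack([c['img'][0:350,130:430],cv2.resize(t['img'][150:290,190:350],(400,350),interpolation=cv2.INTER_CUBIC)])
cv2.imwrite('pics/v9.png',im[:,:,::-1])
```

```text
14.625 [0.49909813 0.07279695 0.14789104] [ 1.79987120e+02  1.75400369e-02 -7.63603960e+01] 0.020105241766154754 [-1.54550727  0.65181391 -1.79742715] [0.33367305 0.07297132 0.01481477]
```

View pics/v9.png

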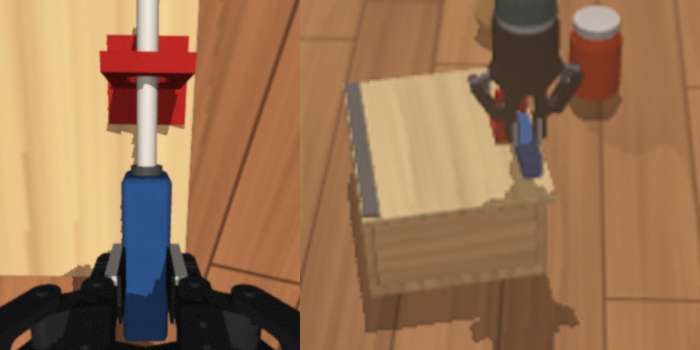

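The rod passes through the eye: the red plate covers it at crop rows 52–76, and the side view shows everything still standing. The torque (0.33 N·m) says the rod already bears on the top of the eye. Next I'll check the halfway position and compute the arc.

Run:
```python
from h import *
c=load('wr9')
for z in(-.045,-.04,-.035): print('plate',z,(attool(c,[(277,52),(277,75)],z)[:,0]*1000).round(1), 'gripfront',(attool(c,[(277,177)],-.035)[0,0]*1000).round(1), 'w',(attool(c,[(231,60),(326,60)],z)[:,1]*1000).round(1))
th=np.radians(np.linspace(0,40,16)); x=-.2*np.cos(th)+.05*np.sin(th); z=.2*np.sin(th)+.05*np.cos(th)
for a,b in zip(np.diff(x),np.diff(z)): print(f'0 {-a:.4f} {-b:.4f} 0 0 0 1;',end=' ')
```

```text
plate -0.045 [96.4 87.8] gripfront 43.5 w [-18.2  20.7]
plate -0.04 [97.5 88.6] gripfront 43.5 w [-18.8  21.4]
plate -0.035 [98.5 89.3] gripfront 43.5 w [-19.5  22.2]
0 -0.0025 -0.0093 0 0 0 1; 0 -0.0030 -0.0091 0 0 0 1; 0 -0.0034 -0.0090 0 0 0 1; 0 -0.0038 -0.0088 0 0 0 1; 0 -0.0042 -0.0086 0 0 0 1; 0 -0.0046 -0.0084 0 0 0 1; 0 -0.0050 -0.0082 0 0 0 1; 0 -0.0054 -0.0080 0 0 0 1; 0 -0.0057 -0.0077 0 0 0 1; 0 -0.0061 -0.0074 0 0 0 1; 0 -0.0064 -0.0071 0 0 0 1; 0 -0.0067 -0.0068 0 0 0 1; 0 -0.0071 -0.0065 0 0 0 1; 0 -0.0074 -0.0062 0 0 0 1; 0 -0.0076 -0.0058 0 0 0 1;
```

The lug is at x ≈ 92 mm with the grip front at 43.5, so 48.5 mm along the 100 mm rod: halfway. Raising along the arc.

{"api": "jog_arm", "payload": {
  "commands": "0 -0.0025 -0.0093 0 0 0 1; 0 -0.003 -0.0091 0 0 0 1; 0 -0.0034 -0.009 0 0 0 1; 0 -0.0038 -0.0088 0 0 0 1; 0 -0.0042 -0.0086 0 0 0 1"
}}

```text
clock: 15.35
tcp_pos: [0.516, 0.0776, 0.1936]
ee_rot: [-180.0, 0.0, -76.3]
ft_force: [0.2, -0.5, -3.4]
opening: 0.0201
```

{"api": "jog_arm", "payload": {
  "commands": "0 -0.0046 -0.0084 0 0 0 1; 0 -0.005 -0.0082 0 0 0 1; 0 -0.0054 -0.008 0 0 0 1; 0 -0.0057 -0.0077 0 0 0 1; 0 -0.0061 -0.0074 0 0 0 1"
}}

```text
clock: 15.98
tcp_pos: [0.5419, 0.0838, 0.2329]
ee_rot: [180.0, 0.0, -76.3]
ft_force: [0.9, -1.1, -4.2]
opening: 0.0198
```

Run:
```python
from h import *
c=snap('wrist','wr10'); s=c['state'];print(s['clock'],s['tcp_pos'],s['ee_rot'],s['opening'],s['ft_force'],s['torque'])
t=snap('side','side10');u=snap('top','top10')
im=np.hstack([c['img'][0:350,130:430],cv2.resize(t['img'][120:295,190:390],(400,350),interpolation=cv2.INTER_CUBIC)])
cv2.imwrite('pics/v10.png',im[:,:,::-1])
```

```text
15.975 [0.54188002 0.08382264 0.23288762] [ 1.79993492e+02  1.05699773e-02 -7.63333224e+01] 0.01976755584504129 [ 0.85210555 -1.10617625 -4.2098343 ] [ 0.24385343 -0.09074995  0.00151849]
```

View pics/v10.png

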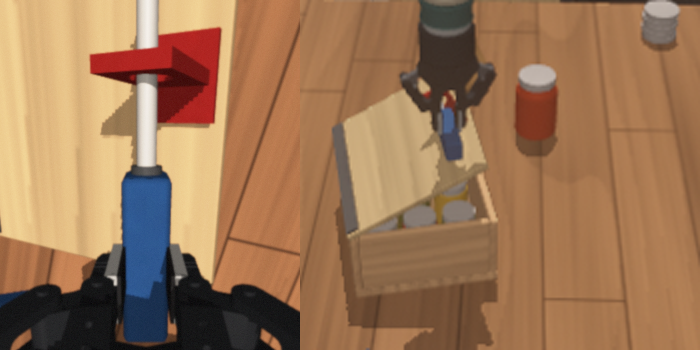

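The lid is about 27° up, the lug is still mid-rod, and the bar hasn't turned in the grip. Continuing.

{"api": "jog_arm", "payload": {
  "commands": "0 -0.0064 -0.0071 0 0 0 1; 0 -0.0067 -0.0068 0 0 0 1; 0 -0.0071 -0.0065 0 0 0 1; 0 -0.0074 -0.0062 0 0 0 1; 0 -0.0076 -0.0058 0 0 0 1"
}}

```text
clock: 16.75
tcp_pos: [0.5764, 0.092, 0.2652]
ee_rot: [180.0, -0.0, -76.3]
ft_force: [1.3, -1.7, -6.1]
opening: 0.0202
```

{"api": "jog_arm", "payload": {
  "commands": "0 0 0 0 0 0 1; 0 0 0 0 0 0 1"
}}

```text
clock: 17.0
tcp_pos: [0.5754, 0.0918, 0.2647]
ee_rot: [179.9, -0.0, -76.3]
ft_force: [0.1, -1.9, -5.1]
opening: 0.0201
```

Run:
```python
from h import *
c=snap('wrist','wr11'); s=c['state'];print(s['clock'],s['tcp_pos'],s['ee_rot'],s['opening'],s['ft_force'],s['torque'])
t=snap('side','side11')
im=np.hstack([c['img'][0:350,130:430],cv2.resize(t['img'][120:295,190:390],(400,350),interpolation=cv2.INTER_CUBIC)])
cv2.imwrite('pics/v11.png',im[:,:,::-1])
```

```text
17.0 [0.57542302 0.0917992  0.26471445] [ 1.79948367e+02 -1.32278245e-02 -7.63456415e+01] 0.02007665511115406 [ 0.07862691 -1.91611594 -5.14434209] [ 0.00261572 -0.11535931  0.07074947]
```

View pics/v11.png

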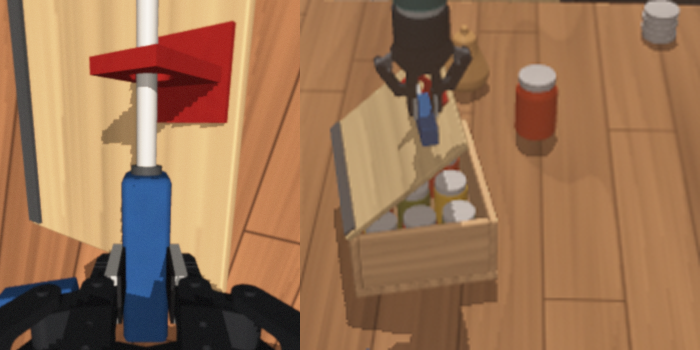

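Everything is still standing and the jars inside are exposed. The arc displacement gives 40° (rod moved 78.6 mm towards the hinge and 116.8 mm up). I'll check the angle independently from the side images.

Run:
```python
from h import *
from scipy.optimize import least_squares
def lidmask(f):
    hsv=cv2.cvtColor(load(f)['img'],cv2.COLOR_RGB2HSV); m=cv2.inRange(hsv,(14,50,120),(32,185,255)); m[:,:195]=0; m[:,330:]=0; m[:120]=0; m[300:]=0
    n,l,st,ce=cv2.connectedComponentsWithStats(m); i=1+st[1:,4].argmax(); return (l==i).astype(np.uint8)
for f in('top0','side0','side11'):
    hs=cv2.cvtColor(load(f)['img'],cv2.COLOR_RGB2HSV)
    m=lidmask(f); k=cv2.findContours(m,0,2)[0][0]; print(f,m.sum(),cv2.approxPolyDP(k,3,True)[:,0].tolist())
# model
def lid(p,th,pts):
    x,y,a=p; ca,sa=np.cos(a),np.sin(a); out=[]
    for d,w,n in pts: # d from hinge, w along bin y, n above underside
        X=.11-(d*np.cos(th))+n*np.sin(th); Z=.12+d*np.sin(th)+n*np.cos(th); out.append([x+ca*X-sa*w,y+sa*X+ca*w,Z])
    return np.array(out)
# bin pose from lid hints in top view/front corners
t=load('top0'); s=load('side0')
pt=[(.23,.135,.01),(.23,-.135,.01)]
r=least_squares(lambda p:(proj(t,lid(p,0,pt))-np.array([(243,237),(333,214)])).ravel(),[.6,0,.23]); print('bin from top',r.x,r.fun)
for th in (36,38,40,42,44): print(th,proj(load('side11'),lid(r.x,np.radians(th),[(.23,.135,.01),(.23,.135,0),(0,.135,.01),(.23,-.135,.01)])).round(1).tolist())
print('closed',proj(s,lid(r.x,0,[(.23,.135,.01),(0,.135,.01),(.23,-.135,.01),(0,-.135,.01)])).round(1).tolist())
```

```text
top0 6181 [[313, 141], [312, 149], [229, 169], [226, 162], [243, 236], [329, 216], [329, 191]]
side0 7896 [[235, 120], [255, 121], [255, 135], [250, 137], [257, 152], [248, 147], [252, 154], [246, 155], [249, 165], [244, 179], [240, 178], [241, 171], [237, 180], [234, 173], [230, 174], [240, 159], [236, 156], [236, 163], [231, 169], [229, 166], [228, 181], [218, 182], [212, 174], [216, 179], [212, 180], [221, 236], [214, 237], [218, 267], [286, 259], [291, 252], [288, 250], [292, 250], [293, 221], [297, 222], [294, 225], [298, 228], [298, 249], [301, 251], [307, 241], [308, 255], [308, 238], [299, 242], [305, 232], [301, 229], [302, 204], [305, 201], [308, 206], [296, 197], [295, 190], [291, 191], [296, 186], [293, 175], [288, 185], [294, 195], [285, 202], [283, 184], [284, 204], [268, 207], [267, 185], [286, 180], [282, 176], [281, 181], [273, 174], [276, 171], [267, 176], [267, 171], [258, 167], [262, 159], [276, 163], [284, 157], [287, 162], [281, 147], [284, 142], [292, 147], [288, 157], [293, 160], [290, 149], [294, 147], [290, 145], [296, 137], [289, 138], [287, 145], [281, 140
[... 953 characters left out ...]
229, 159], [209, 180], [203, 172], [208, 173], [210, 167], [206, 165], [210, 158], [201, 157], [213, 155], [213, 149], [208, 148], [207, 152], [204, 141], [210, 139], [201, 134], [207, 128]]
bin from top [0.60495441 0.00263283 0.22794454] [-0.46767785  0.1120709   0.46994667 -0.13293878]
36 [[276.6, 195.1], [278.7, 197.1], [213.4, 239.8], [260.4, 143.5]]
38 [[274.8, 193.5], [277.0, 195.5], [213.3, 239.9], [258.7, 142.0]]
40 [[272.9, 192.0], [275.2, 193.9], [213.2, 240.0], [257.0, 140.5]]
42 [[270.9, 190.6], [273.3, 192.4], [213.1, 240.0], [255.2, 139.1]]
44 [[268.8, 189.2], [271.3, 191.0], [213.1, 240.1], [253.3, 137.8]]
closed [[293.4, 228.7], [215.4, 239.1], [276.0, 175.8], [207.1, 183.9]]
```

Run:
```python
from h import *
from scipy.optimize import least_squares
im=load('side11')['img']; g=cv2.cvtColor(im,cv2.COLOR_RGB2GRAY); G=cv2.resize(g,None,fx=4,fy=4,interpolation=cv2.INTER_CUBIC)
sub=G[180*4:250*4,205*4:290*4]
for s in cv2.createLineSegmentDetector().detect(sub)[0][:,0]:
    a=s/4+[205,180,205,180]; L=np.hypot(a[2]-a[0],a[3]-a[1]); 
    if L>14: print(a.round(1),round(L,1),'slope',round((a[3]-a[1])/(a[2]-a[0]+1e-9),3))
# wrist check: lines in wr11 (lid front edge, near side edge, strip edge)
g=cv2.cvtColor(load('wr11')['img'],cv2.COLOR_RGB2GRAY)
print('wrist')
for s in cv2.createLineSegmentDetector().detect(g)[0][:,0]:
    L=np.hypot(s[2]-s[0],s[3]-s[1])
    if L>45 and not(240<s[0]<310): print(s.round(1),L.round())
```

```text
[278.6 198.4 273.  180. ] 19.3 slope 3.259
[284.  215.8 278.7 198.4] 18.1 slope 3.296
[209.8 180.1 218.  234.8] 55.3 slope 6.703
[272.2 186.7 281.1 217.9] 32.4 slope 3.5
[270.7 233.  285.2 231.2] 14.6 slope -0.124
[218.1 235.3 244.9 214.2] 34.1 slope -0.787
[210.  222.7 206.6 196.7] 26.2 slope 7.499
wrist
[219.4  55.9 289.1  42.7] 71.0
[ -0.4 382.6  93.5 327.5] 109.0
[152.2   0.5 171.8 222. ] 222.0
[365.2  23.  356.6 121.7] 99.0
[382.6 284.  558.9 386.9] 204.0
[ 60.7   0.6  47.  351.9] 352.0
[122.  300.3  50.7 311.4] 72.0
[ 51.6 317.9 116.  308.1] 65.0
[135.5 287.2 203.3 277. ] 69.0
[167.4 224.2 230.6 248.2] 68.0
[353.  124.8 288.1 123. ] 65.0
[510.5 354.2 549.4 315.7] 55.0
[ 47.6 255.6  56.3   0.6] 255.0
[ 5.566e+02 -1.000e-01  4.234e+02  3.045e+02] 332.0
[ 17.3 368.1  19.1 250.6] 118.0
[373.7 233.3 358.4 277.8] 47.0
[ 43.  353.2  47.3 260.6] 93.0
[4.454e+02 2.438e+02 5.519e+02 1.000e-01] 266.0
[146.3  95.7 136.3   0.3] 96.0
[4.571e+02 3.000e-01 3.759e+02 2.270e+02] 241.0
[478.9 336.6 558.8 180.9] 175.0
[377.  229.  444.6 244.9] 69.0
[441.9 248.  375.5 232.5] 68.0
[158.4 218.2 147.9 110.6] 108.0
[229.5  73.  285.6  65.4] 57.0
[121.9 296.7 145.4  95.6] 203.0
[3.575e+02 2.534e+02 3.822e+02 3.000e-01] 254.0
[420.4 303.  443.1 250.1] 58.0
[374.  221.7 452.6   0.5] 235.0
[550.9 204.5 482.2 338.3] 150.0
[146.9 115.8 126.  293.2] 179.0
[195.5 214.4 191.7 128.1] 86.0
[375.6   0.6 349.1 284.5] 285.0
[191.4 126.9 191.1  78.1] 49.0
[534.1 368.  558.2 326.9] 48.0
[231.9 209.4 230.2 145.6] 64.0
[190.1  76.9 186.5  19.3] 58.0
[120.5 242.  129.9 161.8] 81.0
[170.2 231.8 162.8 279.5] 48.0
```

The side-image edge slope (-0.787) gives 39.3°, which agrees with the 40° from the arc. Forces are steady at about 5 N, and geometry leaves more than 10 mm between fingers and lid. Handing in.

Run:
```python
from h import *
s=robot.get_state();print(s['clock'],s['tcp_pos'],s['opening'],s['ft_force'])
print(robot.sign_off())
```

```text
17.1 [0.57525106 0.09178931 0.26461268] 0.019888015031298046 [ 1.08610843 -1.87850056 -5.66406959]
the job is handed in; nothing more can be done
None
```

I gripped the middle-sized bar by its blue grip, pushed the rod through the lug's eye to about halfway, and raised the lid to about 40°. I handed in at 17.1 s, still holding it; sign-off gave no verdict.

**Last checks:**
- **Lid angle:** 40° from the arm's path and 39.3° from the lid's edge in the side camera, so they agree.
- **Lug position:** about 48.5 mm along the 100 mm rod, measured just before lifting.
- **Hold:** the grip was steady at a 20 mm opening, with a steady load of 5–6 N.
- **Clearance:** over 10 mm between fingers and lid by geometry. I calculated this and did not see it directly.
- **Bystanders:** the squash and red jar were still standing in the last side view. The yellow jar was last seen standing just after the bar was lifted.

**What failed or disagreed:**
- The first grasp missed. The fingers closed above the bar because the arm's reported height was about 15 mm too low. I reopened, felt downward and gripped it on the second try.
- Two estimates of the descent to the eye, by camera (about 77 mm) and from the table (85 mm), differed by 8 mm. I used 78 mm, and the rod entered near the top of the eye without being blocked.
- I viewed 12 pictures, two over the budget of 10.

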